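# Shift the jar roller from stop to fast

## Robot

A 7-joint arm with a two-finger parallel gripper is mounted at the origin on the work surface. World frame = base frame: x ahead of the robot, y to its left, z up, the work surface at z = 0. Lengths are in m, angles in degrees, forces in N, time in s.
With the tool pointing down it reaches from about 0.425 to 1.025 m from the base axis. Payload 3.6 kg.
Tool frame: the origin (TCP) lies at the very end of the fingers, on their centre line; the grasp point (between the pads) lies 19 mm behind it; z points along the fingers, y is the direction in which the jaws open and shut (so a half turn about z gives the same grasp; the last joint's range is limited). The gripper opens to 85 mm and grips with 20 to 120 N. Pads are 22 mm wide; open, the fingers measure 114 mm over their backs; the gripper's body (76 mm by 85 mm) begins 54 mm behind the grasp point. The pads swing forward as they close: fully open they stand 13 mm farther back than shut.
Start: joints at [61.507, 33.873, 2.773, 92.16, -1.908, 54.013, -1.931], TCP at [0.285, -0.667, 0.231] pointing down, gripper open.
Joint ranges: [-153.93, 153.93], [-27.13, 128.08], [-72.61, 78.16], [10.71, 143.7], [-87.88, 267.88], [4.46, 118.87], [-176.78, 176.78]. Speed limits (degrees/s): [147.25, 147.25, 180, 180, 180, 180, 180].

## Interface

Orientations are given as [roll, pitch, yaw] about the fixed x, y, z axes, in that order (R = Rz(yaw) Ry(pitch) Rx(roll)).
In Python, from plant import reach, move_l, set_joints, set_gripper, dwell, inverse_kinematics, observe, snapshot, IKError, sign_off, boxes_of, cut_out gives the robot as it stands. Calls block until the motion is done:
- reach(position, orientation): joint-space move of the TCP to a pose.
- move_l(position, rot=None, max_speed=0.15, contact_N=None): straight line of the TCP; rot=None keeps the orientation; max_speed is the mean speed in m/s. With contact_N (N) it stops when the force on the tool has changed by that much, and returns True; else False.
- set_joints(angles): joint-space move.
- set_gripper(opening, strength=None): opening from 0.0 (shut) to 1.0 (fully open); strength is the grip in N (None keeps the last); returns when the fingers have stopped.
- dwell(seconds).
- inverse_kinematics(position, orientation): joint angles nearest the present ones, or None.
- observe(): the state.
- snapshot(name): name is "side" or "top"; returns a dict with "frame" (400x640x3 uint8, red, green, blue), "intrinsics" (3x3 intrinsics, pixels), "extrinsics" (4x4, takes a point from camera to world coordinates). Camera axes: x right, y up, looking along -z (the intrinsics and any distortion apply to the point x, -y, -z); pixel columns grow to the right and rows downward; lengths in m; the calibration is good to about 2 mm. A picture is of the moment at which its call begins. There is no depth.
A pose or a line that the arm cannot do raises IKError and nothing moves.
- sign_off(): hands the job in, once; it reports no verdict.
Trained networks look in a picture, given as the dict that the camera call returned (one of the last four; its "shot" number tells which), for a name from the list of things; names that differ only in an ending like _2 or _b are one class to them, and where a whole thing is asked for, a point or a joint stands for the part that bears it (a point fixed in the world has none). Each returns a list of dicts, best first, with "confidence" (0 to 1); they miss things now and then, are a little off and sometimes report something else, mostly with a low value. They report only what shows in the picture. A call takes as long as a camera call.
- boxes_of(picture, target): "centre" ([x, y, z] in m, in world coordinates, good to about 4 mm: the middle of the surface that is visible of it).
- cut_out(picture, target): "pixels" (400x640 bool, what is visible of it).
The state is a dict: "time_s": time; "qpos": joint angles; "qvel": joint speeds; "joint_torque": joint torques, N m; "position": TCP position; "tcp_rot": TCP orientation; "contact_force": force on the tool from outside, world axes, zero at the start; "ft_torque": the same for the moment, N m; "finger_gap": opening from 0.0 (shut) to 1.0 (fully open).
Only numpy, scipy, OpenCV 4.12 (cv2) and the standard library are available. Lean on these libraries where they do the work, as an engineer would, in place of code of your own. Each camera call takes 0.05 s, during which the arm holds its last target.

## Task

The jar roller is standing with its motor switched off, ready for the next batch: take its gear lever out of stop and through the zigzag gate, by way of the slow slot, until it is fully home at the closed end of the fast slot, and leave it there. Move the lever along the slots without forcing it, and leave the jar on the rollers and the things standing on the table where they are.

Things in the scene. Friction and masses are not known exactly. Their poses are not given: they have to be found in the camera images.
- machine: bench jar roller, white sheet steel, fixed. Origin at table level under the middle of its gear gate, z up; at zero yaw +x points away from the robot, +y to its left. Gearbox: x -110 to 110, y -105 to 85 mm, top 144 mm up. Beyond it to +y lies the roller bed, y 85 to 435 mm, with two rubber rollers along y (tops 126 mm up) and an end plate 160 mm high.
- gate_middle (a point): middle of the top of the steel gate plate on the gearbox (108 mm in x, 150 mm in y, top 150 mm up), axes as machine. One S-shaped slot, 18 mm wide: three columns along x, each x -25 to 25 mm, at y -32 (stop, marked by a bar), 0 (slow, one dot), +32 mm (fast, two dots). Stop and slow join only at their +x ends, slow and fast only at their -x ends; elsewhere 14 mm steel tongues part them.
- stop_notch (a point): closed -x end of the stop column, at plate height, 16 mm to -x of the plate's middle line; the lever starts near it. From here the way is: +x along stop to its end, +y into slow, -x along slow to its end, +y into fast, +x along fast to its end.
- fast_notch (a point): closed +x end of the fast column, at plate height, 16 mm to +x of the plate's middle line; the lever must end up here
- knob (a point): centre of the black ball knob, 40 mm diameter, on the 12 mm steel gear lever. The lever tilts both ways about a pivot 40 mm above the machine's origin; the knob centre is 200 mm from the pivot, 90 mm above the gate plate when upright. The knob moves 1.82 times as far as the stem in the slot: 57 to 60 mm between columns, 69 mm along one. It stays where left; moving it takes 1 to 3 N.
- shift (a joint): tilt of the lever in the machine's y direction, rad, positive towards +y: about -0.28 in stop, 0 in slow, +0.28 in fast, with about 0.03 of play each way in a column; limits -0.318 and 0.318
- cross (a joint): tilt of the lever in the machine's x direction, rad, positive towards +x: column ends at -0.173 and +0.173. Starts at -0.165 to -0.06. The lane from stop to slow is open only above about +0.12, that from slow to fast only below about -0.12; home in fast is near +0.17
- rolling_jar: dark jar with aluminium lid, 84 mm diameter, 130 mm long, lying on the two rollers parallel to them, loose; origin at the middle of its axis, 152 mm above the table
- jar: the same kind of jar standing on the table, loose; origin under its foot
- tube_block: wooden block 80 x 140 x 30 mm holding upright white lip balm tubes, 86 mm high in all, loose; origin under its middle
- spray_bottle: amber spray bottle with white cap, 46 mm diameter, 152 mm high, standing on the table, loose; origin under its foot

How it is judged:
By the outcome, as a careful person would: the job done as asked, in the order asked, and still so for the second after the job is handed in, with the robot touching nothing.
It also fails if it takes over 45 s, if anything falls off the work surface, if the arm or the gripper's body presses on something with over 40 N, if the wrist force passes 120 N, or if a joint passes its speed limit or range.

## Working session

There is one attempt and no reset: what is moved stays moved. The work goes in short steps, each a Python script; the robot and the scene stay as the last script left them, time stands still between calls to the robot, and variables do not carry over. Pictures are saved under pics/ and viewed, and the job is handed in when it is done.

```bash
mkdir -p pics; ls; python3 - <<'E'
from plant import *
import cv2, numpy as np
s=observe(); print({k:np.round(v,3) for k,v in s.items()})
for n in ["side","top"]:
    p=snapshot(n); cv2.imwrite(f"pics/{n}0.png",p["frame"][:,:,::-1])
    print(n,np.round(p["intrinsics"],1).tolist(),np.round(p["extrinsics"],3).tolist(),[k for k in p])
    for t in ["machine","gate_middle","stop_notch","fast_notch","knob","rolling_jar","jar","tube_block","spray_bottle"]:
        try: print(t,[(np.round(b["centre"],3).tolist(),round(b["confidence"],2)) for b in boxes_of(p,t)[:2]])
        except Exception as e: print(t,e)
E
```

```text
pics
{'time_s': np.float64(0.0), 'qpos': array([61.506, 33.926,  2.765, 92.238, -1.908, 54.011, -1.929]), 'qvel': array([ 0.043,  0.073, -0.021,  0.083, -0.118, -0.021,  0.077]), 'joint_torque': array([ 0.0000e+00, -5.4869e+01,  1.5470e+00, -1.9812e+01,  1.0000e-02,
        9.0000e-03,  0.0000e+00]), 'position': array([ 0.285, -0.666,  0.23 ]), 'tcp_rot': array([-1.79872e+02,  6.00000e-03,  2.31450e+01]), 'contact_force': array([ 0.403,  0.626, -0.485]), 'ft_torque': array([-0.041,  0.019, -0.016]), 'finger_gap': np.float64(1.005)}
side [[507.6, 0.0, 324.1], [0.0, 507.6, 199.2], [0.0, 0.0, 1.0]] [[-0.825, 0.419, -0.379, 0.119], [-0.565, -0.587, 0.58, 0.642], [0.021, 0.692, 0.721, 0.981], [0.0, 0.0, 0.0, 1.0]] ['frame', 'intrinsics', 'extrinsics', 'shot']
machine [([0.516, 0.182, 0.124], 0.67), ([0.56, -0.361, 0.053], 0.41)]
gate_middle []
stop_notch [([0.558, 0.104, 0.154], 0.6)]
fast_notch [([0.554, 0.103, 0.152], 0.61)]
knob [([0.561, 0.044, 0.235], 0.96)]
rolling_jar [([0.45, 0.382, 0.185], 0.97), ([0.518, 0.184, 0.128], 0.66)]
jar [([0.422, -0.376, 0.094], 0.67)]
tube_block [([0.559, -0.357, 0.053], 0.73)]
spray_bottle [([0.659, -0.377, 0.079], 0.83), ([0.559, 0.103, 0.149], 0.35)]
top [[365.5, 0.0, 319.9], [0.0, 365.5, 198.0], [0.0, 0.0, 1.0]] [[-0.006, 0.987, -0.159, 0.383], [-0.999, -0.011, -0.031, -0.057], [-0.032, 0.159, 0.987, 1.169], [0.0, 0.0, 0.0, 1.0]] ['frame', 'intrinsics', 'extrinsics', 'shot']
machine [([0.503, 0.22, 0.126], 0.9)]
gate_middle [([0.56, 0.105, 0.148], 0.69)]
stop_notch [([0.555, 0.099, 0.15], 0.61)]
fast_notch [([0.553, 0.098, 0.153], 0.86)]
knob [([0.561, 0.033, 0.241], 0.74)]
rolling_jar [([0.46, 0.357, 0.192], 0.59)]
jar [([0.433, -0.388, 0.13], 0.75)]
tube_block [([0.568, -0.381, 0.05], 0.81)]
spray_bottle [([0.661, -0.376, 0.104], 0.72), ([0.567, -0.382, 0.048], 0.41)]
```

View pics/side0.png

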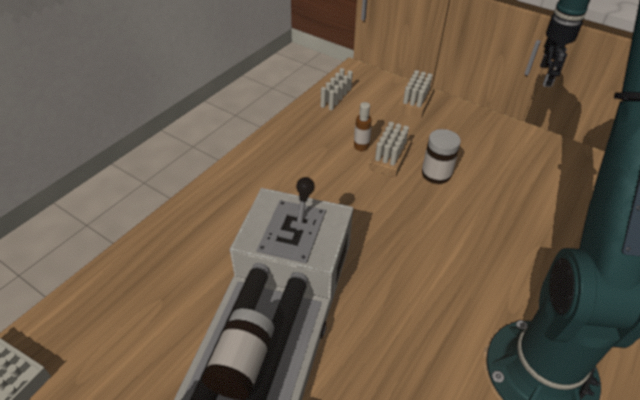

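View pics/top0.png

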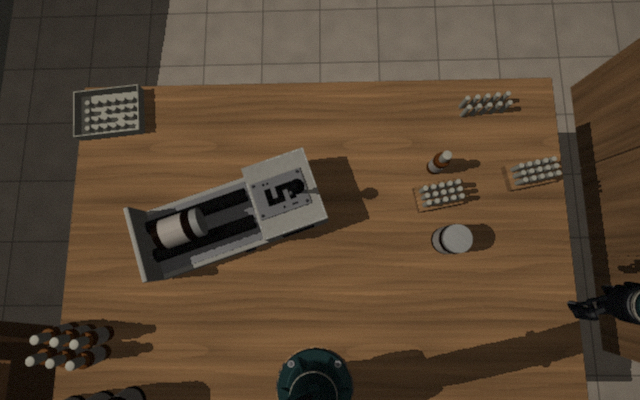

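The side view shows the lever knob at about (305,187), with the gate plate around (292,230). In the top view the gearbox is around (285,195), and the machine is yawed by about 15–20°. I'll zoom in to pick corners.

```bash
python3 - <<'E'
import cv2
a=cv2.imread("pics/side0.png")[165:305,220:370]; cv2.imwrite("pics/sidez.png",cv2.resize(a,None,fx=4,fy=4,interpolation=cv2.INTER_CUBIC))
a=cv2.imread("pics/top0.png")[140:250,230:350]; cv2.imwrite("pics/topz.png",cv2.resize(a,None,fx=5,fy=5,interpolation=cv2.INTER_CUBIC))
E
```

```text
(no output)
```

View pics/sidez.png

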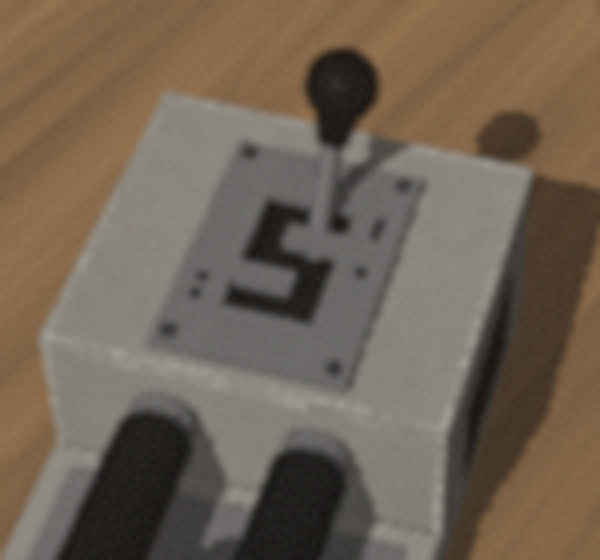

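View pics/topz.png

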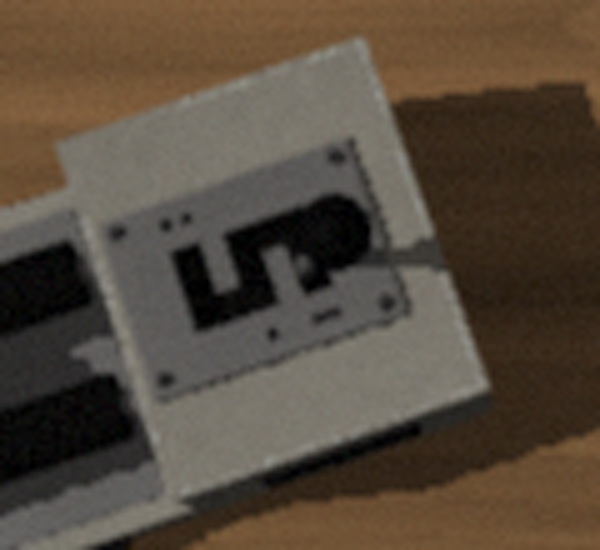

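```bash
cat > h.py <<'E'
from plant import *
import cv2, numpy as np
from scipy.optimize import least_squares
def proj(p,P):
    E=np.linalg.inv(p["extrinsics"]); c=(E[:3,:3]@np.atleast_2d(P).T).T+E[:3,3]
    q=np.c_[c[:,0],-c[:,1],-c[:,2]]; k=(p["intrinsics"]@q.T).T
    return k[:,:2]/k[:,2:]
def mw(m,P):  # machine -> world
    x,y,a=m; c,s=np.cos(a),np.sin(a); P=np.atleast_2d(P)
    return np.c_[x+c*P[:,0]-s*P[:,1],y+s*P[:,0]+c*P[:,1],P[:,2]]
def lever(sh,cr,L=.2):
    d=np.array([np.tan(cr),np.tan(sh),1.]); d/=np.linalg.norm(d)
    return np.array([0,0,.04])+L*d
E
python3 - <<'E'
from h import *
S=snapshot("side");T=snapshot("top")
M=np.array([[.11,-.105,.144],[-.11,-.105,.144],[.11,.085,.144],[-.11,.085,.144],[.054,-.075,.15],[-.054,-.075,.15],[.054,.075,.15],[-.054,.075,.15]])
s=np.array([[168,95],[530,172],[45,335],[445,425],[243,142],[425,180],[150,345],[350,388]])/4+[220,165]
t=np.array([[362,38],[488,388],[58,142],[172,500],[352,140],[408,312],[105,230],[160,400]])/5+[230,140]
f=lambda m:np.r_[(proj(S,mw(m,M))-s).ravel(),(proj(T,mw(m,M))-t).ravel()]
r=least_squares(f,[.56,.1,.3]); m=r.x
print(m,np.degrees(m[2])); print(np.round(r.fun.reshape(-1,2),1).tolist())
for A in ("S","T"):
    p,q=(S,s) if A=="S" else (T,t)
    print(A,least_squares(lambda m:(proj(p,mw(m,M))-q).ravel(),m).x)
ks=np.array([342,85])/4+[220,165]; kt=np.array([335,230])/5+[230,140]
g=least_squares(lambda k:np.r_[proj(S,k)[0]-ks,proj(T,k)[0]-kt],[.56,.04,.23]); print("knob",g.x,g.fun)
h=least_squares(lambda a:np.r_[proj(S,mw(m,lever(*a)))[0]-ks,proj(T,mw(m,lever(*a)))[0]-kt],[-.28,-.1]); print(h.x,h.fun,mw(m,lever(*h.x)))
for n,p in (("side",S),("top",T)):
    im=p["frame"][:,:,::-1].copy(); im=cv2.resize(im,None,fx=4,fy=4)
    pts=[[-.025,-.041,.15],[.034-.009,-.041,.15]]
    slot=np.array([[x,y,.15] for x,y in [(-.025,-.041),(.025,-.041),(.025,.009),(-.007,.009),(-.007,.023),(.025,.023),(.025,.041),(-.025,.041),(-.025,-.009),(.007,-.009),(.007,-.023),(-.025,-.023)]])
    cv2.polylines(im,[(proj(p,mw(m,slot))*4+2).astype(int)],True,(0,255,0),1)
    cv2.circle(im,tuple((proj(p,mw(m,lever(*h.x)))[0]*4+2).astype(int)),4,(0,0,255),-1)
    x,y=(220,165) if n=="side" else (230,130)
    cv2.imwrite(f"pics/{n}_fit.png",im[y*4:(y+140)*4,x*4:(x+150)*4])
np.save("m.npy",m)
E
```

```text
[0.56014216 0.08595491 0.33464599] 19.1738029201307
[[-0.4, -1.1], [1.1, -0.9], [-1.3, 0.8], [1.2, 2.4], [-0.6, -0.8], [0.0, -0.5], [-0.6, -1.2], [-0.5, -0.3], [0.8, -0.4], [1.1, 0.5], [-0.2, 0.5], [0.5, 0.8], [-0.9, -0.3], [0.4, 0.4], [-1.0, -0.8], [-0.3, 0.7]]
S [0.55978373 0.08595994 0.33682848]
T [0.56070265 0.08609068 0.33143368]
knob [0.56579215 0.03181409 0.23237214] [-0.18409425 -0.05592467  0.09769962  0.21934212]
[-0.26855249 -0.06467146] [-0.17978916 -0.0733901   0.08651335  0.2234849 ] [[0.565765   0.03183539 0.23245639]]
```

View pics/side_fit.png

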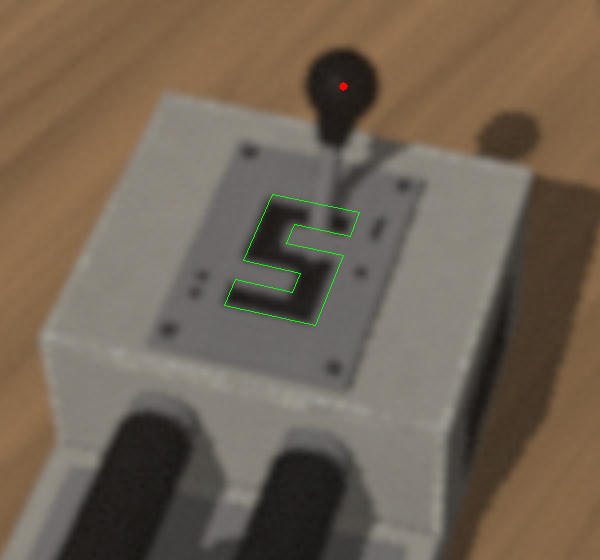

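View pics/top_fit.png

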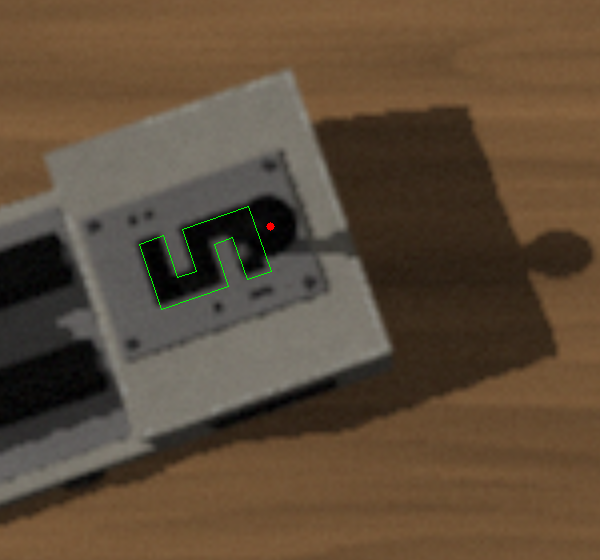

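The two views agree: yaw is 19.2° and the knob is at about (0.566, 0.032, 0.232), which gives shift ≈ -0.27 and cross ≈ -0.065. That is in the stop column, as expected. Next I'll check reachability along the whole path with the tool axis following the lever.

```bash
cat >> h.py <<'E'
from scipy.spatial.transform import Rotation as Ro
m=np.load("m.npy") if __import__("os").path.exists("m.npy") else None
GP=0.019
def pose(sh,cr,back=0.,yaw_off=0.,k=1.0,m=m):
    """TCP pose with grasp point on knob centre (back = retreat along tool axis), tool axis along k*lever tilt"""
    kn=mw(m,lever(sh,cr))[0]
    d=np.array([np.tan(k*cr),np.tan(k*sh),1.]); d/=np.linalg.norm(d)
    d=Ro.from_euler('z',m[2]).apply(d)
    ax=np.cross([0,0,1],d); n=np.linalg.norm(ax)
    R=Ro.from_rotvec(ax/n*np.arctan2(n,d[2]) if n>1e-9 else [0,0,0])*Ro.from_euler('xyz',[np.pi,0,m[2]+yaw_off])
    return kn+d*(back-GP), R.as_euler('xyz',degrees=True)
def lstate(): 
    """lever angles implied by present TCP pose, grip assumed centred"""
    s=observe(); R=Ro.from_euler('xyz',s["tcp_rot"],degrees=True)
    k=s["position"]-GP*R.apply([0,0,1])
    v=Ro.from_euler('z',-m[2]).apply(k-[m[0],m[1],.04])
    F=Ro.from_euler('z',-m[2]).apply(s["contact_force"])
    return np.arctan2(v[1],v[2]),np.arctan2(v[0],v[2]),np.linalg.norm(v),F,s
E
python3 - <<'E'
from h import *
for yo in (0,-np.pi/2,np.pi/2):
  for k in (1,.5):
    print(yo,k)
    for a in [(-.2686,-.065,.1),(-.28,.17),(0,.17),(0,-.17),(.28,-.17),(.28,.17),(.28,.17,.1)]:
        p,r=pose(*a[:2],back=a[2] if len(a)>2 else 0,yaw_off=yo,k=k); q=inverse_kinematics(p,r)
        print(np.round(p,3),None if q is None else np.round(q))
E
```

```text
0 1
[0.568 0.01  0.31 ] [ 11.  20. -11. 107. -14.  57. -62.]
[0.604 0.049 0.212] [  2.  33.  -7. 100. -10.  61. -69.]
[0.589 0.096 0.218] [-10.  29.  -6. 103.   4.  57. -89.]
[0.531 0.076 0.218] [ -1.  19. -14. 123.   7.  29. -91.]
[0.516 0.123 0.212] [ -24.   19.   -5.  125.   36.   34. -129.]
[0.572 0.142 0.212] [ -27.   30.    1.  106.   17.   57. -107.]
[0.578 0.173 0.306] [ -17.   26.  -16.   98.   21.   71. -112.]
0 0.5
[0.567 0.021 0.313] [  7.  18. -12. 107.  -5.  55. -72.]
[0.606 0.047 0.211] [ -0.  30.  -7. 104.  -4.  53. -75.]
[0.591 0.097 0.218] [ -8.  28.  -8. 106.   5.  51. -89.]
[0.53  0.075 0.218] [ -3.  20. -12. 120.   7.  36. -90.]
[0.514 0.125 0.211] [ -15.   20.  -11.  122.   21.   36. -112.]
[0.572 0.145 0.211] [ -17.   28.   -7.  108.   14.   51. -104.]
[0.576 0.161 0.31 ] [  -9.   23.  -20.  101.   17.   64. -107.]
-1.5707963267948966 1
[0.568 0.01  0.31 ] [  -7.   20.   12.  108.  -23.   59. -143.]
[0.604 0.049 0.212] [ -15.   34.   18.  101.  -24.   64. -145.]
[0.589 0.096 0.218] [ -28.   31.   21.  104.  -10.   57. -164.]
[0.531 0.076 0.218] [ -21.   18.   1
[... 812 characters left out ...]
 0.096 0.218] [  5.  32. -28. 103.  16.  60. -11.]
[0.531 0.076 0.218] [ 12.  21. -31. 122.  19.  31. -12.]
[0.516 0.123 0.212] [-11.  21. -22. 124.  43.  38. -47.]
[0.572 0.142 0.212] [-11.  31. -21. 105.  28.  62. -28.]
[0.578 0.173 0.306] [ -8.  28. -29.  97.  26.  74. -28.]
1.5707963267948966 0.5
[0.567 0.021 0.313] [ 23.  21. -33. 107.   4.  56.   9.]
[0.606 0.047 0.211] [ 16.  33. -31. 103.  11.  55.   1.]
[0.591 0.097 0.218] [  6.  30. -28. 106.  17.  54. -11.]
[0.53  0.075 0.218] [ 10.  22. -29. 120.  17.  37. -10.]
[0.514 0.125 0.211] [  0.  22. -31. 121.  32.  40. -33.]
[0.572 0.145 0.211] [ -5.  29. -25. 107.  24.  54. -24.]
[0.576 0.161 0.31 ] [ -2.  25. -31. 101.  21.  66. -22.]
```

```bash
python3 - <<'E'
from h import *
set_gripper(1.0,25)
s=observe()
move_l(s["position"]+[0,0,.12],max_speed=.25)
p,r=pose(-.2686,-.065,back=.12); reach(p,r)
F0=observe()["contact_force"]
p,r=pose(-.2686,-.065); print(move_l(p,r,max_speed=.08,contact_N=6))
a=lstate(); print(np.round(a[0],3),np.round(a[1],3),np.round(a[2],3),a[3].round(2),a[4]["time_s"],F0.round(2),(a[4]["position"]-p).round(4))
for n in ("side","top"):
    P=snapshot(n); im=P["frame"][:,:,::-1]
    x,y=(230,120) if n=="side" else (230,110)
    cv2.imwrite(f"pics/{n}1.png",cv2.resize(im[y:y+140,x:x+150],None,fx=4,fy=4,interpolation=cv2.INTER_CUBIC))
E
```

```text
False
-0.269 -0.063 0.201 [-0.33  0.04  0.42] 6.1667 [-0.39 -0.04 -0.61] [ 0.0004 -0.0002  0.0005]
```

View pics/side1.png

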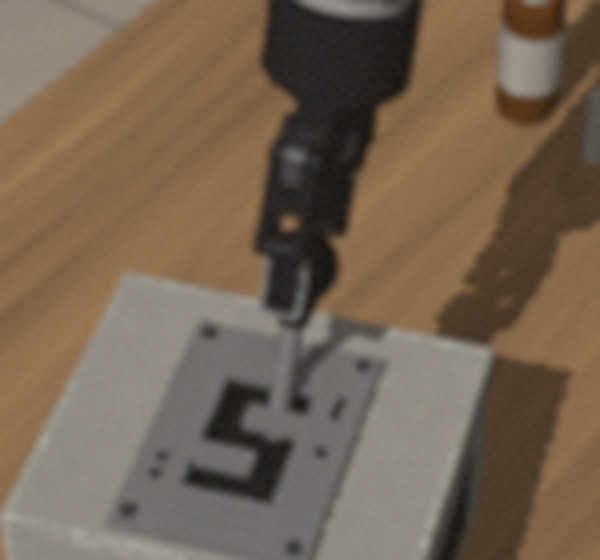

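View pics/top1.png

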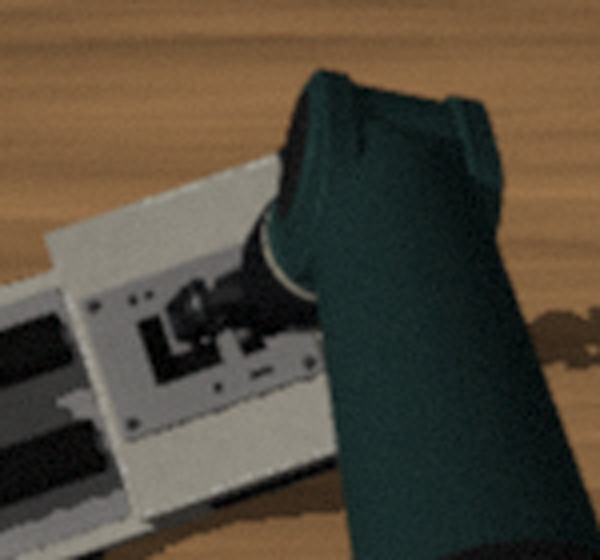

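The finger centre in the side view (~287,285 zoomed) is where the offset predicts for a knob centred at (302,265), and there is no contact yet. Closing lightly.

```bash
python3 - <<'E'
from h import *
set_gripper(0.35,25)
a=lstate(); print(np.round(a[:3],3),a[3].round(2),a[4]["time_s"],a[4]["finger_gap"])
P=snapshot("side"); im=P["frame"][:,:,::-1]
x,y=(230,120)
cv2.imwrite(f"pics/side2.png",cv2.resize(im[y:y+140,x:x+150],None,fx=4,fy=4,interpolation=cv2.INTER_CUBIC))
E
```

```text
[-0.268 -0.064  0.2  ] [-0.71  0.56  2.96] 6.7667 0.45027928732037015
```

View pics/side2.png

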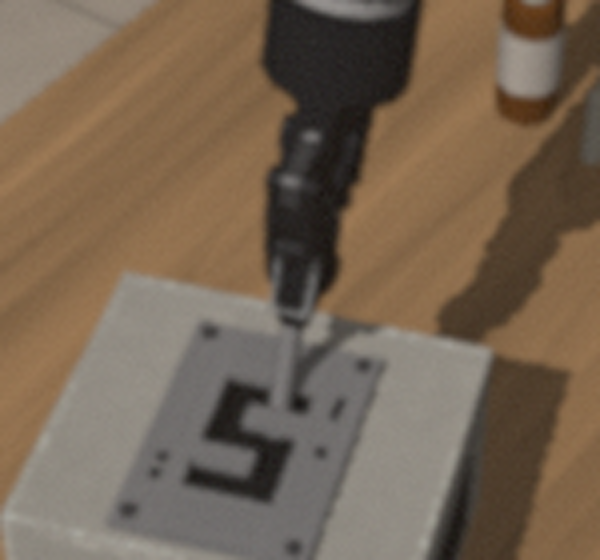

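The gripper holds the knob: gap 0.45 is about 38 mm, with small side forces. Moving +x along the stop column in short arc steps with force checks.

```bash
cat >> h.py <<'E'
def track(pts,n=8,speed=.06,step=.05,stopF=8,verbose=True):
    """follow lever waypoints (shift,cross); halts on contact"""
    a=lstate(); cur=np.array(a[:2])
    for q in pts:
        q=np.array(q,float); N=max(1,int(np.ceil(np.abs(q-cur).max()/step)))
        for i in range(1,N+1):
            w=cur+(q-cur)*i/N
            c=move_l(*pose(*w),max_speed=speed,contact_N=n)
            a=lstate()
            if verbose: print("want",w.round(3),"at",np.round(a[:3],3),"F",a[3].round(1),round(float(a[4]["time_s"]),2),"gap",round(float(a[4]["finger_gap"]),3),"C" if c else "")
            if c or np.linalg.norm(a[3][:2])>stopF: return False
        cur=q
    return True
E
python3 - <<'E'
from h import *
print(track([(-.272,.14)]))
E
```

```text
want [-0.269 -0.023] at [-0.27 -0.02  0.2 ] F [-0.6 -1.3  4.2] 7.09 gap 0.45 
want [-0.27   0.018] at [-0.271  0.02   0.2  ] F [-0.6 -1.   4.8] 7.36 gap 0.45 
want [-0.27   0.058] at [-0.271  0.06   0.201] F [ 0.6 -2.1  6.5] 7.62 gap 0.45 
want [-0.271  0.099] at [-0.272  0.101  0.201] F [-0.2 -0.8  6.4] 7.89 gap 0.453 
want [-0.272  0.14 ] at [-0.272  0.143  0.201] F [ 0.9 -1.3  6.9] 8.16 gap 0.448 
True
```

```bash
python3 - <<'E'
from h import *
print(track([(-.272,.19)],n=6,speed=.03,step=.01,stopF=6))
E
```

```text
want [-0.272  0.152] at [-0.273  0.152  0.201] F [-0.9 -1.3  6.7] 8.41 gap 0.447 
want [-0.272  0.162] at [-0.273  0.161  0.201] F [ 0.  -1.6  7.1] 8.66 gap 0.452 
want [-0.272  0.171] at [-0.273  0.17   0.201] F [-0.7 -2.6  7.7] 8.91 gap 0.45 
want [-0.272  0.181] at [-0.273  0.179  0.201] F [ 0.3 -2.4  7.8] 9.16 gap 0.45 
want [-0.272  0.19 ] at [-0.273  0.185  0.201] F [-0.9 -1.3  7.8] 9.41 gap 0.451 
True
```

```bash
python3 - <<'E'
from h import *
print(np.round(lstate()[3],2))
P=snapshot("side"); im=P["frame"][:,:,::-1]
x,y=(220,120)
cv2.imwrite(f"pics/side3.png",cv2.resize(im[y:y+140,x:x+150],None,fx=4,fy=4,interpolation=cv2.INTER_CUBIC))
E
```

```text
[-0.91 -1.26  7.76]
```

View pics/side3.png

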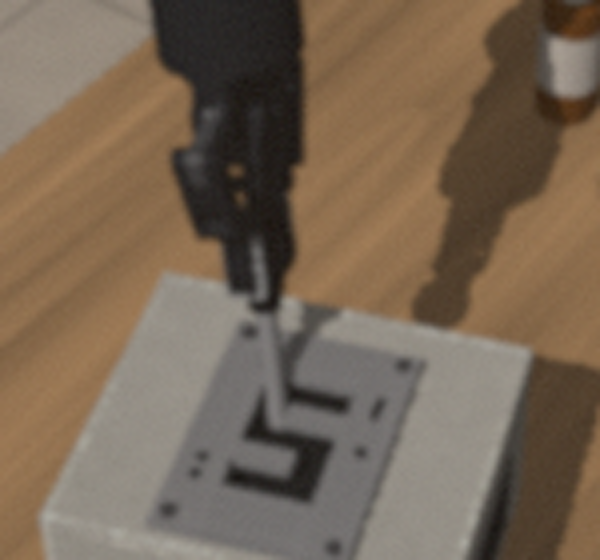

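The stem is at the +x end of the stop column (zoomed ~(278,405)), with the stop slot empty behind it. Now +y into slow.

```bash
python3 - <<'E'
from h import *
print(track([(-.272,.168),(0,.165)],n=7,step=.06))
E
```

```text
want [-0.272  0.168] at [-0.273  0.169  0.201] F [ 2.  -1.2  5.9] 9.71 gap 0.454 
want [-0.218  0.167] at [-0.221  0.169  0.201] F [ 1.5 -2.5  6.7] 10.02 gap 0.449 
want [-0.163  0.167] at [-0.169  0.169  0.201] F [ 1.2 -2.4  7.3] 10.32 gap 0.449 
want [-0.109  0.166] at [-0.107  0.168  0.201] F [ 2.  -1.5  7. ] 10.63 gap 0.451 
want [-0.054  0.166] at [-0.054  0.168  0.201] F [ 1.3 -1.   6.8] 10.94 gap 0.448 
want [0.    0.165] at [-0.     0.167  0.201] F [ 1.5 -0.6  7.6] 11.25 gap 0.45 
True
```

```bash
python3 - <<'E'
from h import *
print(track([(0,-.15)],n=7,step=.06) and track([(0,-.175)],n=6,speed=.03,step=.015))
P=snapshot("side"); im=P["frame"][:,:,::-1]
x,y=(220,120)
cv2.imwrite(f"pics/side4.png",cv2.resize(im[y:y+140,x:x+150],None,fx=4,fy=4,interpolation=cv2.INTER_CUBIC))
E
```

```text
want [-0.     0.114] at [-0.004  0.114  0.201] F [1.1 0.1 6.2] 11.55 gap 0.448 
want [-0.     0.061] at [-0.004  0.059  0.2  ] F [0.6 0.2 6.1] 11.86 gap 0.45 
want [-0.     0.009] at [-0.004  0.005  0.2  ] F [-0.4 -0.6  5.8] 12.17 gap 0.451 
want [-0.    -0.044] at [-0.004 -0.05   0.2  ] F [-0.7 -1.   5.5] 12.47 gap 0.452 
want [-0.    -0.097] at [-0.004 -0.104  0.2  ] F [ 0.  -1.6  5. ] 12.78 gap 0.452 
want [ 0.   -0.15] at [-0.004 -0.156  0.2  ] F [-0.7 -2.2  3.8] 13.09 gap 0.45 
want [-0.002 -0.166] at [-0.004 -0.163  0.2  ] F [ 1.7 -2.1  0.3] 13.34 gap 0.452 
want [ 0.    -0.175] at [-0.003 -0.166  0.2  ] F [ 5.9 -3.6 -3.1] 13.59 gap 0.451 
True
```

View pics/side4.png

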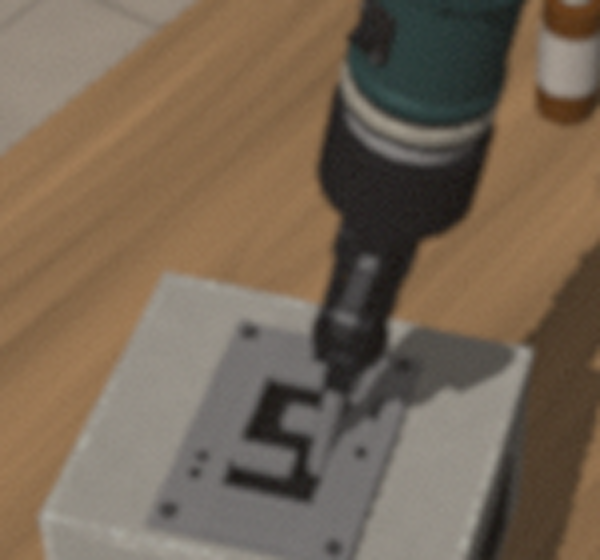

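The end contact in slow registered at about -0.166, so my frame reads roughly +0.008 high. The stem is at the -x end of slow in the picture (~(325,470)). Now +y into fast.

```bash
python3 - <<'E'
from h import *
print(track([(0,-.155)],n=9,stopF=9) and track([(.28,-.153)],n=7,step=.06))
P=snapshot("side"); im=P["frame"][:,:,::-1]
x,y=(220,120)
cv2.imwrite(f"pics/side5.png",cv2.resize(im[y:y+140,x:x+150],None,fx=4,fy=4,interpolation=cv2.INTER_CUBIC))
E
```

```text
want [ 0.    -0.155] at [-0.002 -0.159  0.2  ] F [-0.6 -3.2  3.3] 13.89 gap 0.452 
want [ 0.054 -0.158] at [ 0.062 -0.16   0.2  ] F [-0.2  0.8  1.8] 14.2 gap 0.452 
want [ 0.111 -0.156] at [ 0.115 -0.158  0.2  ] F [-1.3  1.4  4.6] 14.52 gap 0.452 
want [ 0.167 -0.155] at [ 0.165 -0.158  0.2  ] F [-1.8  0.9  4.7] 14.83 gap 0.45 
want [ 0.224 -0.154] at [ 0.221 -0.157  0.2  ] F [-1.1  1.1  6.3] 15.15 gap 0.453 
want [ 0.28  -0.153] at [ 0.278 -0.156  0.2  ] F [-2.6  1.2  8.2] 15.47 gap 0.447 
True
```

View pics/side5.png

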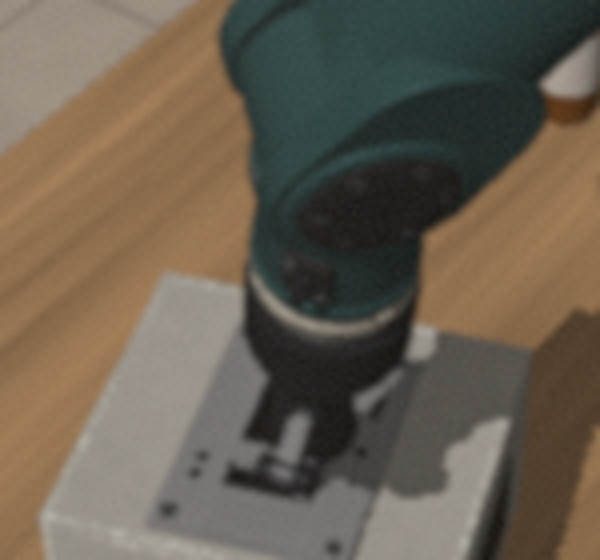

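The gripper body hides the knob, but the gap (0.45) shows it is still held. Going +x along fast to the closed end.

```bash
python3 - <<'E'
from h import *
print(track([(.278,.15)],n=8,step=.06) and track([(.278,.205)],n=6,speed=.03,step=.011,stopF=7))
P=snapshot("side"); im=P["frame"][:,:,::-1]
x,y=(220,120)
cv2.imwrite(f"pics/side6.png",cv2.resize(im[y:y+140,x:x+150],None,fx=4,fy=4,interpolation=cv2.INTER_CUBIC))
E
```

```text
want [ 0.278 -0.105] at [ 0.273 -0.101  0.2  ] F [-2.8  2.1  8.6] 15.81 gap 0.449 
want [ 0.278 -0.054] at [ 0.275 -0.045  0.201] F [0.1 2.  7.9] 16.11 gap 0.454 
want [ 0.278 -0.003] at [ 0.278 -0.015  0.2  ] F [0.  2.  4.6] 16.32 gap 0.452 C
False
```

View pics/side6.png

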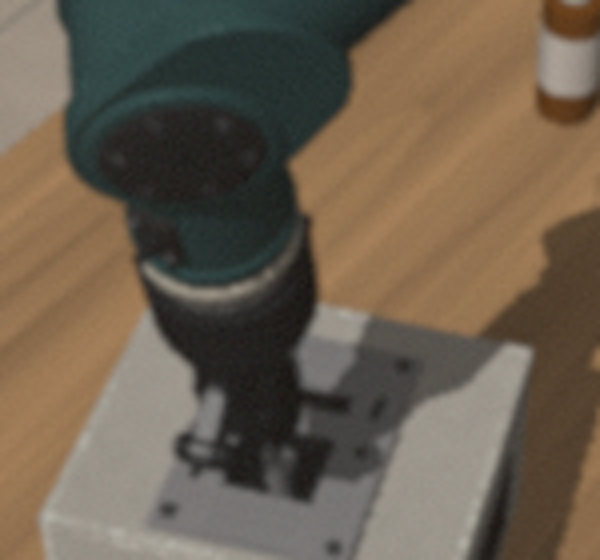

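The trip looks like a stick-slip transient in z: lateral force is now only 2 N, and the stem is mid-column in fast at ~(275,475). Continuing gently.

```bash
python3 - <<'E'
from h import *
print(track([(.278,.15)],n=8,speed=.05,step=.03))
E
```

```text
want [0.278 0.008] at [0.278 0.004 0.201] F [-1.2  1.4  4.1] 16.57 gap 0.451 C
False
```

```bash
python3 - <<'E'
from h import *
a=lstate(); print(np.round(a[:3],3),a[3].round(1),a[4]["qpos"].round(1),a[4]["ft_torque"].round(2))
dwell(.2)
a=lstate(); print(np.round(a[:3],3),a[3].round(1),a[4]["qpos"].round(1))
for c in (.01,.02,.03,.04):
    k=move_l(*pose(.276,c),max_speed=.02,contact_N=10)
    a=lstate(); print(k,np.round(a[:3],3),a[3].round(1),a[4]["qpos"].round(1),a[4]["time_s"])
E
```

```text
[0.278 0.004 0.201] [-1.2  1.4  4.1] [ -29.6   24.3    3.4  115.1   20.3   45.1 -112.3] [ 0.09  0.08 -0.01]
[0.279 0.002 0.201] [0.5 0.8 2.1] [ -29.6   24.3    3.4  115.1   20.4   45.1 -112.3]
False [0.278 0.007 0.201] [-2.3  2.3  6.6] [ -29.5   24.3    3.3  115.    20.2   45.2 -112.1] 17.025
False [0.279 0.017 0.201] [-1.5  2.4  7.1] [ -29.3   24.7    3.2  114.4   19.9   46.  -111.7] 17.275
False [0.278 0.028 0.201] [-1.4  2.4  5.8] [ -29.1   25.     3.1  113.8   19.6   46.7 -111.3] 17.525
False [0.278 0.038 0.201] [-1.2  3.6  7.4] [ -29.    25.3    3.   113.2   19.3   47.5 -110.9] 17.775
```

```bash
python3 - <<'E'
from h import *
print(track([(.283,.15)],n=12,speed=.03,step=.025,stopF=7) and track([(.283,.21)],n=7,speed=.02,step=.008,stopF=7))
P=snapshot("side"); im=P["frame"][:,:,::-1]
x,y=(220,120)
cv2.imwrite(f"pics/side7.png",cv2.resize(im[y:y+140,x:x+150],None,fx=4,fy=4,interpolation=cv2.INTER_CUBIC))
E
```

```text
want [0.279 0.06 ] at [0.28  0.06  0.201] F [-1.1  1.3  7.4] 18.04 gap 0.454 
want [0.28  0.083] at [0.281 0.084 0.201] F [0.7 1.5 7.3] 18.32 gap 0.448 
want [0.281 0.105] at [0.281 0.106 0.201] F [-0.5  1.1  7.7] 18.61 gap 0.451 
want [0.282 0.128] at [0.281 0.129 0.201] F [-0.5  0.6  7.5] 18.89 gap 0.45 
want [0.283 0.15 ] at [0.281 0.152 0.201] F [0.5 1.7 7.1] 19.18 gap 0.453 
want [0.282 0.159] at [0.281 0.16  0.201] F [0.  1.3 9. ] 19.43 gap 0.452 
want [0.282 0.166] at [0.282 0.167 0.201] F [-0.5  1.2  7.8] 19.68 gap 0.452 
want [0.282 0.174] at [0.282 0.174 0.201] F [0.  1.6 7.8] 19.93 gap 0.451 
want [0.282 0.181] at [0.282 0.181 0.201] F [-0.   1.6  7.2] 20.18 gap 0.452 
want [0.282 0.188] at [0.282 0.186 0.201] F [0.4 2.3 8.5] 20.43 gap 0.452 
want [0.283 0.195] at [0.282 0.189 0.201] F [-2.3  2.4 10.7] 20.68 gap 0.45 
want [0.283 0.203] at [0.282 0.19  0.201] F [-4.4  2.  12.7] 20.93 gap 0.449 
want [0.283 0.21 ] at [0.282 0.192 0.201] F [-6.4  3.6 14.6] 21.18 gap 0.451 
False
```

View pics/side7.png

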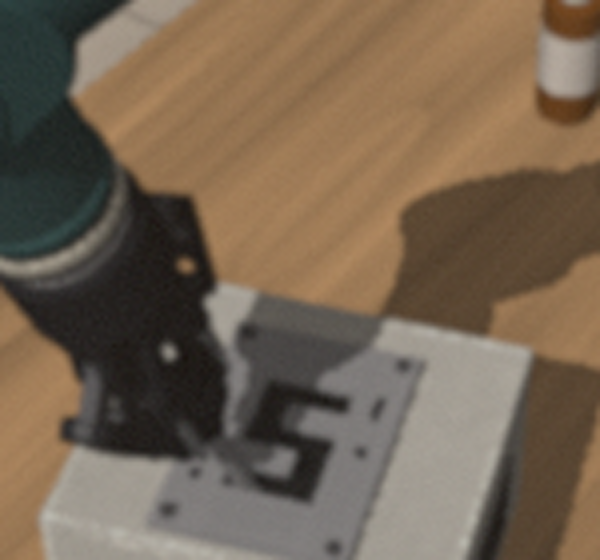

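Firm contact at cross ≈ 0.188 in my frame (true ≈ 0.173), with the stem at the closed end of fast (~(240,470)). I'll ease off the preload, open and retreat along the tool axis.

```bash
python3 - <<'E'
from h import *
move_l(*pose(.282,.189),max_speed=.02); dwell(.1)
a=lstate(); print(np.round(a[:3],3),a[3].round(1))
set_gripper(1.0); dwell(.1)
a=lstate(); print(np.round(a[:3],3),a[3].round(1),a[4]["finger_gap"],a[4]["time_s"])
print(move_l(*pose(.282,.189,back=.13),max_speed=.08,contact_N=8))
print(lstate()[3].round(1))
s=observe(); move_l(s["position"]+[-.1,-.1,.12],max_speed=.2)
for n in ("side","top"):
    P=snapshot(n); im=P["frame"][:,:,::-1]; cv2.imwrite(f"pics/{n}8f.png",im)
    x,y=(220,150) if n=="side" else (230,130)
    cv2.imwrite(f"pics/{n}8.png",cv2.resize(im[y:y+140,x:x+150],None,fx=4,fy=4,interpolation=cv2.INTER_CUBIC))
    print(n,[(np.round(b["centre"],3).tolist(),round(b["confidence"],2)) for b in boxes_of(P,"knob")[:1]])
print(observe()["time_s"])
E
```

```text
[0.282 0.187 0.201] [0.  1.6 8.1]
[0.282 0.189 0.2  ] [-1.1 -0.1  0. ] 0.9989395445387381 22.2833
False
[-0.1  0.2  0.2]
side [([0.57, 0.148, 0.236], 0.94)]
top []
25.3333
```

View pics/side8.png

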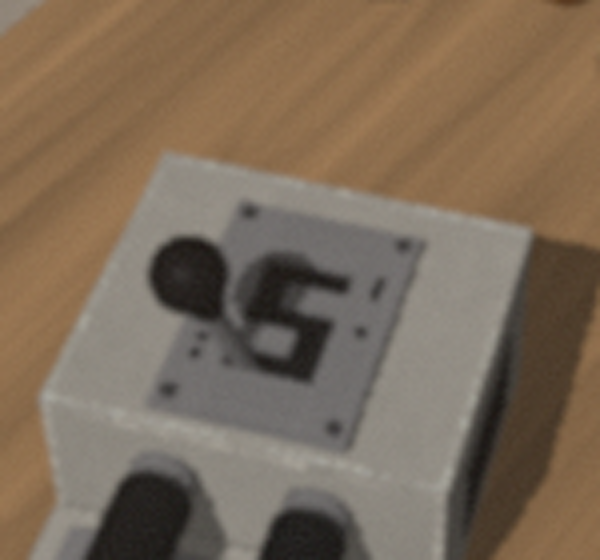

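View pics/top8f.png

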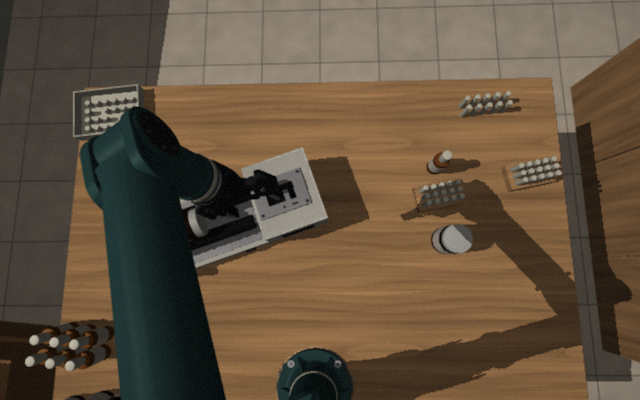

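The side view shows the knob at zoomed (188,277), with the stem entering the closed end of fast. I'll calculate the tilts from that pixel, corrected by the gate residual.

```bash
python3 - <<'E'
from h import *
P=snapshot("side")
k=np.array([188,277])/4+[220,150]
for off in ([0,0],[-.3,-.75]):
    h=least_squares(lambda a:proj(P,mw(m,lever(*a)))[0]-k-off,[.28,.17]); print(off,h.x.round(3),h.fun.round(3))
print(observe()["position"].round(3))
E
```

```text
[0, 0] [0.279 0.179] [0. 0.]
[-0.3, -0.75] [0.271 0.184] [-0.  0.]
[0.485 0.085 0.452]
```

View pics/side8f.png

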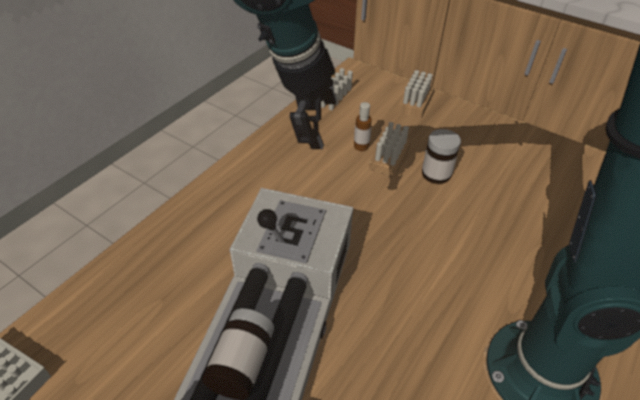

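The picture gives shift ≈ 0.28 and cross ≈ 0.18, which is at the stop within measurement error. The jars, block and bottle stand at the same pixels as at the start, and the gripper is clear. Handing in.

```bash
python3 - <<'E'
from plant import *
print(observe()["time_s"]); print(sign_off())
E
```

```text
25.3833
the job is handed in; nothing more can be done
None
```

The gear lever is at the closed end of the fast slot, and I handed the job in at 25.4 s. I gripped the knob with about 25 N and took it along stop, into slow, along slow, into fast and along fast, with the tool tilting to follow the lever.

**Forces:** Sideways forces were mostly 1–4 N while moving, and about 6–7 N where I pressed lightly against the ends of slow and fast. The lift force on the tool reached about 15 N at the last end stop, and I eased it off before opening the gripper.

**Last checks:**
- **Lever position:** the side picture gives shift about 0.28 and cross about 0.18, with the stem visibly at the closed end of fast. The robot was clear of everything.
- **Other things:** the rolling jar, standing jar, tube block and spray bottle looked unmoved in the side picture.

**Disagreements:**
- My cross readings ran about 0.01 above the stated joint limits, which matches the roughly 2 mm calibration error.
- The contact check stopped the motion twice partway along fast, with only about 2 N sideways. I took these as transient vertical forces and carried on more slowly.
- In the last top view the arm hid the knob and the knob detector found nothing there, so the final position rests on the side view and the contact felt at the end stop.

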